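# Close the guarded buckle press

## Task

Close the small bench press on the buckle: push the carriage fully home into the press by its upright plate, then reach down through the window in the guard and press the lever's paddle all the way down, and draw back out. Never touch the guard, do not press the lever down before the carriage is home, and leave the tape measure, the orange spool and the small carton beside the press where they stand.

Things in the scene. Friction and masses are not known exactly. Their poses are not given: they have to be found in the camera images.
- press: Bench press fixed to the worktop: dark base plate 156 x 150 x 8 mm (x, y, z), two low rails, a sliding carriage with a wire buckle in its nest at the front, a lever, a grey guard over it. Origin on the worktop right below the guard window's centre; x points the way the carriage is pushed in (within 0.4 rad of straight ahead of the robot), y left, z up.
- guard: Grey sheet-metal guard of the press, never to be touched; same origin and axes as the press. Level top plate 87 mm above the worktop (4 screw heads reach 89 mm), from x = -56 to +70 mm and y = -72 to +72 mm, on four corner posts with two bars along each side, open at the front below 71 mm.
- window (a point): Centre of the rectangular window in the guard's top plate, at the level of its upper edge, 87 mm above the worktop. The clear opening is 54 mm along the press's x and 82 mm along its y, with a round steel rim 6 mm thick; free space below it down to the paddle.
- push_plate (a point): Centre of the front face (to the press's -x) of the carriage's upright plate: aluminium, 60 mm along y, 6 mm thick, from 14 to 58 mm above the worktop. Moves with the carriage; once home, this face is 108 mm in front of the window centre, 52 mm clear of the guard. Nothing stands within 50 mm beside it or in front of it.
- carriage (a joint): Slide of the carriage along the press's x, m: 0 = drawn right out, 0.065 = fully home against its stop. Starts between 0 and 0.02. It is pushed with about 2 to 4 N and stays where it is left.
- paddle_top (a point): Centre of the upper face of the lever's black ribbed paddle, 30 mm along x, 40 mm along y, 8 mm thick. It lies under the middle of the window: about 76 mm above the worktop with the lever up, about 52 mm with it fully down, within 4 mm of the window centre in plan throughout. It moves with the lever.
- lever (a joint): Hinge of the lever, rad: 0 = up, 0.42 = fully down on its stop. Starts between 0 and 0.05. The hinge lies level along the press's y, 58 mm behind the window centre and 60 mm above the worktop, so the paddle goes down about 24 mm. Pressing takes about 3 to 5 N at the paddle; it stays where it is left.
- tape_measure_mid (a point): Teal tape measure standing to the left of the press, 40 x 91 x 67 mm (x, y, z), loose; this point is its centre. To be left alone.
- orange_spool_mid (a point): Orange spool standing on end to the right of the press, 62 mm across, 32 mm high, loose; this point is its centre. To be left alone.
- carton_mid (a point): Small brown carton lying to the right of the carriage, 68 x 120 x 40 mm, loose; this point is its centre. To be left alone.

How it is judged:
By the outcome, as a careful person would: the job done as asked, in the order asked, and still so for the second after the job is handed in, with the robot touching nothing.
It also fails if it takes over 48 s, if anything falls off the work surface, if the arm or the gripper's body presses on something with over 40 N, if the wrist force passes 120 N, or if a joint passes its speed limit or range.

## Robot

A 7-joint arm with a two-finger parallel gripper is mounted at the origin on a cart in front of the work surface, level with it; the furniture and walls round the work are solid. World frame = base frame: x ahead of the robot, y to its left, z up, the work surface at z = 0. Lengths are in m, angles in rad, forces in N, time in s.
With the tool pointing down it reaches from about 0.35 to 0.9 m from the base axis. Payload 8.1 kg.
Tool frame: the origin (TCP) lies on the centre line of the jaws, within the pads' length; the fingertips stand tip_reach ahead of it and the grasp point (between the pads) lies 11 mm behind it (tip_reach is the distance from the TCP to the fingertips, in m); z points along the fingers, y is the line along which they close (so a half turn about z gives the same grasp; the last joint's range is limited). The gripper opens to 85 mm and grips with 20 to 120 N. Pads are 22 mm wide; open, the fingers measure 114 mm over their backs; the gripper's body (76 mm by 85 mm) begins 54 mm behind the grasp point. The pads swing forward as they close: fully open they stand 13 mm farther back than shut.
Start: joints at [1.093, 0.434, 0.025, 1.573, -0.012, 1.134, -0.075], TCP at [0.229, -0.582, 0.239] pointing down, gripper open.
Joint ranges: [-2.62, 2.62], [-0.44, 2.09], [-1.27, 1.32], [0.08, 2.57], [-1.32, 4.46], [0.12, 2], [-2.74, 2.74]. Speed limits (rad/s): [2.22, 2.22, 3.01, 3.01, 3.14, 3.14, 3.14].

## Interface

Orientations are given as a 3x3 rotation matrix whose columns are the frame's x, y, z axes.
In Python, from workcell import * gives the robot as it stands. The module is installed in compiled form; this text tells all that it offers.
- The arm moves only by the tool carry_out, never from a script. Its arguments are lists of equal length, an entry for each row: "dp": the shift along the tool's x, y, z in mm, a list of three; "rotation": the turn, a rotation vector about the tool's x, y, z in degrees, a list of three; "grip": the closure, from -1 (fully open) to 1 (shut), so that 0 is half open. A call has exactly 8 rows; each row shifts and turns the commanded pose from where the row before left it, along the tool's axes as they then stand; what a row does not reach is not made up. A row lasts 1/10 s, in which the tool goes at most 50 mm and 8.59 degrees, less where a joint would pass 70% of its speed; a pose out of reach is approached as far as the arm can. A call is refused whole if a number of a shift passes 50 or a number of a turn 8.59, either way. A call with a gripper value outside its range is refused whole. The fingers move at their own pace and stop on an object; "squeeze" is the grip in N (left out, the last holds). Time passes only in rows, so rows that do not move let the fingers close, or fill a call up. It gives the time, the measured TCP pose, the force, the opening and the grip force at its end, in the units of the state.
- state(): the state, without advancing time (a new reading comes with each control period).
- grab_frame(name): name is "scene" or "top" or "wrist"; returns a dict with "image" (480x640x3 uint8, red, green, blue), "intrinsics" (3x3 intrinsics, pixels), "camera_from_world" (4x4, takes a point from world to camera coordinates); the wrist camera has in their place "mount" (4x4, takes a point from camera to tool coordinates, whose origin is the TCP and whose axes are the flange's). Camera axes: x right, y down, z forward; pixel columns grow to the right and rows downward; lengths in m; the calibration is good to about 2 mm. A picture is of the moment at which its call begins: read the wrist's pose just before it. There is no depth.
- sign_off(): hands the job in; it is judged then, once.
Trained networks look in a picture, given as the dict that the camera call returned (one of the last four; its "shot" number tells which), for a name from the list of things; names that differ only in an ending like _2 or _b are one class to them, and where a whole thing is asked for, a point or a joint stands for the part that bears it (a point fixed in the world has none). Each returns a list of dicts, best first, with "conf" (0 to 1); they miss things now and then, are a little off and sometimes report something else, mostly with a low value. They report only what shows in the picture. A call takes as long as a camera call.
- look_for(name, picture): "centre" ([x, y, z] in m, in world coordinates, good to about 4 mm: the middle of the surface that is visible of it).
- outline_of(name, picture): "mask" (480x640 bool, what is visible of it).
The state is a dict: "time": time; "q": joint angles; "joint_vel": joint speeds; "tau": joint torques, N m; "ee_pos": TCP position; "tool_rot": TCP orientation; "wrist_force": force on the tool from outside, world axes, zero at the start; "moment": the same for the moment, N m; "gripper_width": finger opening in m; "grasp_force": force on a finger pad.
Only numpy, scipy, OpenCV 4.12 (cv2) and the standard library are available. Lean on these libraries where they do the work, as an engineer would, in place of code of your own. Each camera call takes 0.05 s, during which the arm holds its last target. There are 200 camera calls.

## Working session

There is one attempt and no reset: what is moved stays moved. The work goes in short steps, Python scripts to look and compute and a tool call to move; the robot and the scene stay as the last step left them, time stands still between calls to the robot, and variables do not carry over. Pictures are saved under pics/ and viewed, at most 10 in all, crops included, and the job is handed in when it is done.

Besides the shell and the picture viewer there is one more tool, called as name(argument=value, ...), one argument or row to a line, values as JSON. carry_out: Moves the arm, as the interface text tells. Its arguments: {"type":"object","properties":{"dp":{"type":"array","items":{"type":"array","items":{"type":"number"}}},"rotation":{"type":"array","items":{"type":"array","items":{"type":"number"}}},"grip":{"type":"array","items":{"type":"number"}},"squeeze":{"type":"number"}},"required":["dp","rotation","grip"]}

```bash
mkdir -p pics
python3 - <<'E'
from workcell import *
import cv2,numpy as np
s=state();print(s['time'],s['ee_pos'],np.round(s['tool_rot'],3),s['gripper_width'],[k for k in s])
ims=[]
for c in ['scene','top']:
    p=grab_frame(c);ims.append(p['image'])
    for n in ['press','guard','window','push_plate','paddle_top','tape_measure_mid','orange_spool_mid','carton_mid']:
        try:
            print(c,n,[(np.round(d['centre'],4),round(d['conf'],2)) for d in look_for(n,p)[:2]])
        except Exception as e: print(n,e)
cv2.imwrite('pics/a.png',cv2.cvtColor(ims[0],cv2.COLOR_RGB2BGR))
cv2.imwrite('pics/b.png',cv2.cvtColor(ims[1],cv2.COLOR_RGB2BGR))
try: print(tip_reach)
except Exception as e: print(e)
E
```

```text
0.0 [ 0.22858142 -0.58118434  0.23852645] [[ 0.931  0.366 -0.001]
 [ 0.366 -0.931  0.001]
 [-0.    -0.002 -1.   ]] 0.08528767886910524 ['time', 'q', 'joint_vel', 'tau', 'ee_pos', 'tool_rot', 'wrist_force', 'moment', 'grasp_force', 'gripper_width']
scene press []
scene guard [(array([0.6069, 0.0754, 0.0852]), 0.72)]
scene window [(array([0.6043, 0.0768, 0.0828]), 0.91)]
scene push_plate []
scene paddle_top [(array([0.6112, 0.1061, 0.077 ]), 0.58)]
scene tape_measure_mid [(array([0.5369, 0.2825, 0.0383]), 0.58)]
scene orange_spool_mid [(array([ 0.594 , -0.0522,  0.0364]), 0.94)]
scene carton_mid [(array([ 0.4398, -0.0329,  0.0407]), 0.76)]
top press [(array([0.5508, 0.14  , 0.0203]), 0.72)]
top guard [(array([0.6238, 0.1115, 0.0861]), 0.64)]
top window [(array([0.6216, 0.1074, 0.0859]), 0.85)]
top push_plate [(array([0.5011, 0.1511, 0.018 ]), 0.62)]
top paddle_top [(array([0.6158, 0.1151, 0.0707]), 0.78)]
top tape_measure_mid [(array([0.5462, 0.2885, 0.0538]), 0.83)]
top orange_spool_mid [(array([ 0.5985, -0.0482,  0.0273]), 0.86)]
top carton_mid [(array([ 0.4495, -0.0122,  0.0425]), 0.83)]
0.008
```

View pics/a.png

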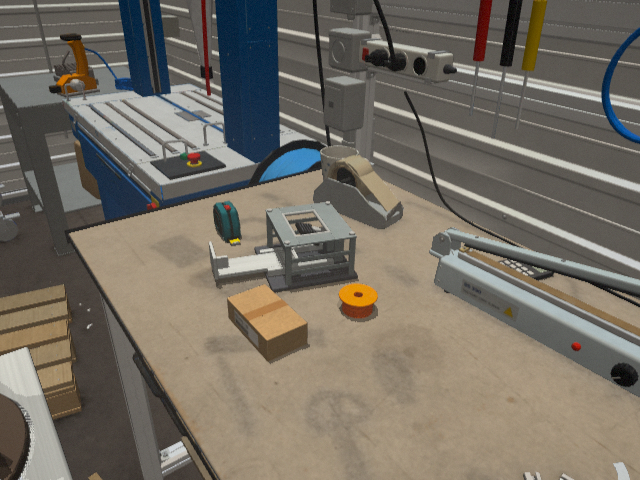

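View pics/b.png

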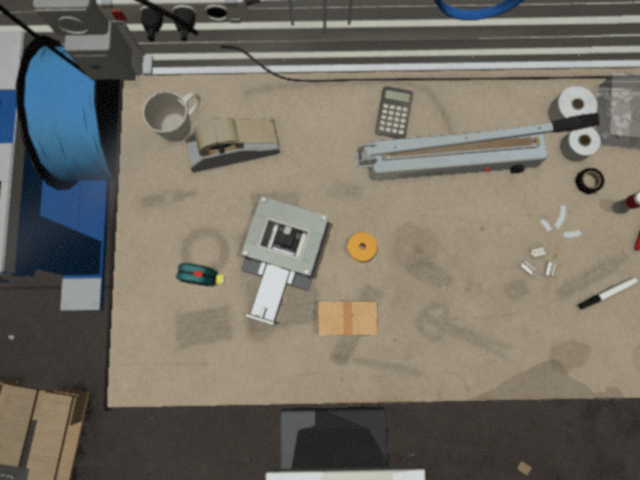

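The scene view shows the press at about (300,240), with the carton, spool and tape clear of it. In the top view the guard is at (285,237), tilted slightly, with the push plate at about (262,319). Next I'll measure the pose from the top view.

```bash
cat > h.py <<'E'
from workcell import *
import cv2,numpy as np
def cam(p):
    if 'mount' in p: 
        s=state();T=np.eye(4);T[:3,:3]=s['tool_rot'];T[:3,3]=s['ee_pos'];return np.linalg.inv(T@np.array(p['mount']))
    return np.array(p['camera_from_world'])
def proj(p,M,P):
    P=np.atleast_2d(P);c=P@M[:3,:3].T+M[:3,3];u=c@np.array(p['intrinsics']).T;return u[:,:2]/u[:,2:]
def unproj(p,M,uv,z):
    uv=np.atleast_2d(uv).astype(float);R=M[:3,:3];o=-R.T@M[:3,3]
    d=np.c_[uv,np.ones(len(uv))]@np.linalg.inv(np.array(p['intrinsics'])).T@R
    return o+d*((z-o[2])/d[:,2])[:,None]
def press(x,y,a,P):
    P=np.atleast_2d(P);c,s=np.cos(a),np.sin(a)
    return P@np.array([[c,-s,0],[s,c,0],[0,0,1]]).T+[x,y,0]
E
python3 - <<'E'
from h import *
p=grab_frame('top');M=cam(p)
for n in ['guard','window']:
    o=outline_of(n,p)
    for d in o[:1]:
        m=d['mask'].astype(np.uint8);c=max(cv2.findContours(m,0,2)[0],key=cv2.contourArea)
        W=unproj(p,M,c[:,0],.087)
        r=cv2.minAreaRect((W[:,:2]*1000).astype(np.float32));print(n,d['conf'],m.sum(),r,W.min(0),W.max(0))
o=outline_of('push_plate',p)
for d in o[:2]: 
    m=d['mask'];v,u=np.nonzero(m);W=unproj(p,M,np.c_[u,v],.058);print('pp',d['conf'],m.sum(),W.mean(0),u.min(),u.max(),v.min(),v.max())
x0,y0=215,185
im=cv2.resize(p['image'][y0:y0+150,x0:x0+130],None,fx=4,fy=4,interpolation=cv2.INTER_CUBIC)
x,y,a=.622,.108,-.25
cv2.imwrite('pics/c.png',im[:,:,::-1])
E
```

```text
guard 0.8 3497 ((612.3884887695312, 113.30769348144531), (147.64784240722656, 132.6341094970703), 72.03419494628906) [0.52789652 0.02775531 0.087     ] [0.69391899 0.19817021 0.087     ]
window 0.73 3440 ((612.6100463867188, 112.81195068359375), (145.88720703125, 130.8193359375), 72.38562774658203) [0.52990642 0.02780143 0.087     ] [0.69391899 0.19817021 0.087     ]
pp 0.89 1317 [0.50081991 0.14644618 0.058     ] 248 288 264 323
pp 0.22 753 [0.54122204 0.29022187 0.058     ] 177 223 264 285
```

View pics/c.png

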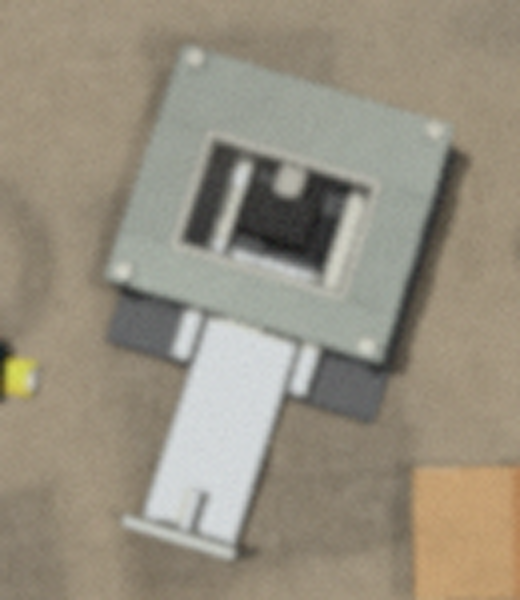

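The crop shows the guard corners at about (187,46), (453,124), (385,362) and (105,280), the window rim corners, and the plate's top edge from (122,522) to (235,557).

Run:
```python
from h import *
from scipy.optimize import least_squares
p=grab_frame('top');M=cam(p)
px=lambda L:np.array(L)/4.+[215,185]-.375
G=px([(187,46),(453,124),(383,362),(105,280)])
S=px([(195,57),(436,130),(367,346),(122,270)])
Wn=px([(212,133),(380,183),(347,297),(176,247)])
gm=[[70,72,87],[70,-72,87],[-56,-72,87],[-56,72,87]]
wm=[[30,44,87],[30,-44,87],[-30,-44,87],[-30,44,87]]
f=lambda t:np.r_[proj(p,M,press(*t,np.array(gm)/1e3))-G,proj(p,M,press(*t,np.array(wm)/1e3))-Wn].ravel()
r=least_squares(f,[.606,.115,-.3]);x,y,a=r.x;print(r.x,np.round(f(r.x),1))
E=unproj(p,M,px([(122,522),(235,557)]),.058);c=E.mean(0)-[x,y,0]
ca,sa=np.cos(a),np.sin(a)
print('plate front in press',c[0]*ca+c[1]*sa,-c[0]*sa+c[1]*ca,E, np.linalg.norm(E[0]-E[1]))
for n in ['tape_measure_mid','orange_spool_mid','carton_mid']:
    d=look_for(n,p)[0]['centre'];d=np.array(d)-[x,y,0];print(n,d[0]*ca+d[1]*sa,-d[0]*sa+d[1]*ca)
for xx in (-.173,-.2,-.108): print(press(x,y,a,[xx,0,0]))
```

```text
[ 0.60817617  0.11420783 -0.31003811] [-0.9 -0.5  0.8 -0.   0.2  0.3  0.3  0.   0.1  0.2  0.   0.  -0.5  0.
 -0.  -0.1]
plate front in press -0.16700877182291662 0.0018659042260133415 [[0.45885544 0.1951233  0.058     ]
 [0.44054321 0.13875331 0.058     ]] 0.05926983555573835
tape_measure_mid -0.11595259849172568 0.14503038612117508
orange_spool_mid 0.037770237040976304 -0.15518315427263502
carton_mid -0.11033466957172006 -0.1691343777761305
[[0.44342447 0.16698925 0.        ]]
[[0.41771178 0.17522682 0.        ]]
[[0.5053254  0.14715808 0.        ]]
```

carry_out(
  dp=[
    [31.7,-28.5,0],
    [31.7,-28.5,0],
    [31.7,-28.5,0],
    [31.7,-28.5,0],
    [31.7,-28.5,0],
    [31.7,-28.5,0],
    [31.7,-28.5,0],
    [31.7,-28.5,0],
  ],
  rotation=[
    [0,0,0],
    [0,0,0],
    [0,0,0],
    [0,0,0],
    [0,0,0],
    [0,0,0],
    [0,0,0],
    [0,0,0],
  ],
  grip=[1,1,1,1,1,1,1,1],
)

```text
time: 2.1
ee_pos: [0.3819, -0.2751, 0.2396]
tool_rot: [[0.931, 0.366, 0.001], [0.366, -0.931, -0.001], [0.0, 0.001, -1.0]]
wrist_force: [-0.4, -0.7, -0.8]
gripper_width: -0.0002
grasp_force: 0.0
```

carry_out(
  dp=[
    [31.7,-28.5,0],
    [31.7,-28.5,0],
    [12,-36,0],
    [12,-36,0],
    [12,-36,0],
    [12,-36,0],
    [12,-36,0],
    [12,-36,0],
  ],
  rotation=[
    [0,0,0],
    [0,0,0],
    [0,0,0],
    [0,0,0],
    [0,0,0],
    [0,0,0],
    [0,0,0],
    [0,0,0],
  ],
  grip=[1,1,1,1,1,1,1,1],
)

```text
time: 2.9
ee_pos: [0.4072, 0.0284, 0.2396]
tool_rot: [[0.931, 0.366, 0.001], [0.366, -0.931, -0.0], [0.001, 0.001, -1.0]]
wrist_force: [0.7, -0.5, 0.3]
gripper_width: 0.0002
grasp_force: 0.0
```

carry_out(
  dp=[
    [12,-36,0],
    [12,-36,0],
    [12,-36,0],
    [12,-36,0],
    [0,0,0],
    [0,0,0],
    [0,0,0],
    [0,0,0],
  ],
  rotation=[
    [0,0,0],
    [0,0,0],
    [0,0,0],
    [0,0,0],
    [0,0,-8.5],
    [0,0,-8.5],
    [0,0,-8.5],
    [0,0,-8.5],
  ],
  grip=[1,1,1,1,1,1,1,1],
)

```text
time: 3.7
ee_pos: [0.3994, 0.1787, 0.2394]
tool_rot: [[0.562, 0.827, 0.0], [0.827, -0.562, -0.0], [0.0, 0.0, -1.0]]
wrist_force: [0.2, -0.6, -0.5]
gripper_width: -0.0
grasp_force: 0.0
```

carry_out(
  dp=[
    [0,0,0],
    [0,0,0],
    [0,0,0],
    [0,0,0],
    [0,0,0],
    [0,0,0],
    [0,0,0],
    [0,0,0],
  ],
  rotation=[
    [0,0,-8.5],
    [0,0,-8.5],
    [0,0,-8.5],
    [0,0,-8.5],
    [0,0,-8.5],
    [0,0,-8.5],
    [0,0,-8.5],
    [0,0,-8.5],
  ],
  grip=[1,1,1,1,1,1,1,1],
)

```text
time: 4.5
ee_pos: [0.3994, 0.1785, 0.2394]
tool_rot: [[-0.556, 0.831, 0.0], [0.831, 0.556, -0.0], [-0.0, 0.0, -1.0]]
wrist_force: [-1.0, -0.0, -0.2]
gripper_width: 0.0004
grasp_force: 0.0
```

carry_out(
  dp=[
    [0,0,0],
    [0,0,0],
    [0,0,0],
    [0,0,0],
    [0,0,0],
    [0,0,0],
    [0,0,0],
    [0,0,0],
  ],
  rotation=[
    [0,0,-8.5],
    [0,0,-8.5],
    [0,0,-8.5],
    [0,0,-8.5],
    [0,0,-4.7],
    [0,0,0],
    [0,0,0],
    [0,0,0],
  ],
  grip=[1,1,1,1,1,1,1,1],
)

```text
time: 5.3
ee_pos: [0.3994, 0.1785, 0.2393]
tool_rot: [[-0.951, 0.308, 0.0], [0.308, 0.951, -0.0], [-0.0, -0.0, -1.0]]
wrist_force: [0.0, -0.5, 0.5]
gripper_width: 0.0001
grasp_force: 0.0
```

Run:
```python
from h import *
s=state();print(s['time'],s['ee_pos'],np.round(s['tool_rot'],4),s['gripper_width'],s['wrist_force'],np.round(s['q'],2))
print('yaw',np.arctan2(s['tool_rot'][1][0],s['tool_rot'][0][0]))
p=grab_frame('wrist');M=cam(p);im=p['image'].copy()
x,y,a=.60818,.1142,-.310
P=[(-167,30,58),(-167,-30,58),(-167,30,14),(-167,-30,14),(70,72,87),(70,-72,87),(-56,-72,87),(-56,72,87)]
for u in proj(p,M,press(x,y,a,np.array(P)/1e3)):cv2.circle(im,tuple(int(v) for v in np.clip(u,-999,999)),4,(255,0,0),1)
cv2.imwrite('pics/d.png',im[:,:,::-1]); print(p['mount'])
for n in ['window','push_plate','paddle_top']: print(n,[(d['centre'],d['conf']) for d in look_for(n,p)[:1]])
```

```text
5.3 [0.39940916 0.17851945 0.23934075] [[-9.513e-01  3.082e-01  2.000e-04]
 [ 3.082e-01  9.513e-01 -2.000e-04]
 [-2.000e-04 -1.000e-04 -1.000e+00]] 0.00014218266857269216 [ 0.0141349  -0.50386767  0.54428385] [ 0.25  0.25 -0.93  1.95  0.23  1.05  0.48]
yaw 2.8282764388889814
[[ 7.50230888e-04 -9.50374651e-01 -3.11106832e-01  8.03488705e-02]
 [ 9.99999715e-01  6.85238673e-04  3.18209694e-04  5.67069551e-05]
 [-8.92359937e-05 -3.11106982e-01  9.50374893e-01 -1.35023976e-01]
 [ 0.00000000e+00  0.00000000e+00  0.00000000e+00  1.00000000e+00]]
window [([0.5695, 0.1215, 0.0435], 0.7)]
push_plate [([0.4627, 0.1671, 0.0293], 0.68)]
paddle_top [([0.6012, 0.1106, 0.0762], 0.81)]
```

View pics/d.png

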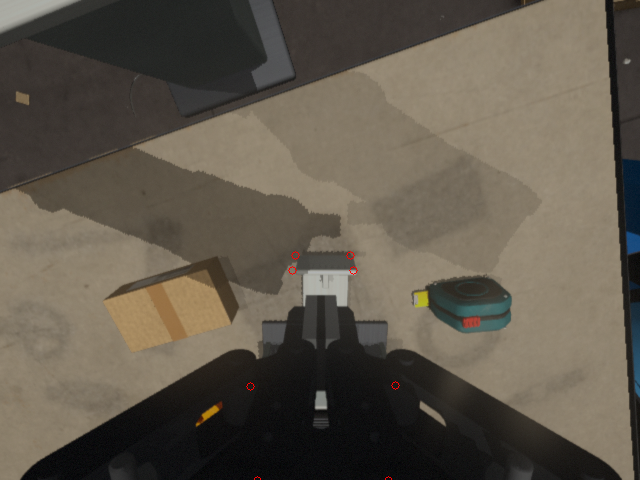

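The overlay agrees with the plate edges at (295–355, 253–270) to within a few pixels, so I'll descend in front of the plate and push.

carry_out(
  dp=[
    [0,2,40],
    [0,0,40],
    [0,0,40],
    [0,0,40],
    [0,0,38],
    [0,0,0],
    [-10,0,0],
    [-15,0,0],
  ],
  rotation=[
    [0,0,0],
    [0,0,0],
    [0,0,0],
    [0,0,0],
    [0,0,0],
    [0,0,0],
    [0,0,0],
    [0,0,0],
  ],
  grip=[1,1,1,1,1,1,1,1],
)

```text
time: 6.3
ee_pos: [0.4254, 0.1735, 0.0432]
tool_rot: [[-0.952, 0.305, 0.002], [0.305, 0.952, 0.001], [-0.002, 0.002, -1.0]]
wrist_force: [-0.1, 1.1, 0.2]
gripper_width: -0.0004
grasp_force: 0.0
```

carry_out(
  dp=[
    [-6,0,0],
    [-6,0,0],
    [-6,0,0],
    [-6,0,0],
    [-6,0,0],
    [-6,0,0],
    [-6,0,0],
    [-6,0,0],
  ],
  rotation=[
    [0,0,0],
    [0,0,0],
    [0,0,0],
    [0,0,0],
    [0,0,0],
    [0,0,0],
    [0,0,0],
    [0,0,0],
  ],
  grip=[1,1,1,1,1,1,1,1],
)

```text
time: 7.1
ee_pos: [0.4698, 0.1578, 0.0412]
tool_rot: [[-0.952, 0.306, -0.0], [0.306, 0.952, -0.0], [0.0, -0.0, -1.0]]
wrist_force: [-2.0, 0.8, 1.7]
gripper_width: 0.0001
grasp_force: 1.2
```

carry_out(
  dp=[
    [-4,0,0],
    [-4,0,0],
    [-3,0,0],
    [-3,0,0],
    [-2,0,0],
    [-2,0,0],
    [-1,0,0],
    [-1,0,0],
  ],
  rotation=[
    [0,0,0],
    [0,0,0],
    [0,0,0],
    [0,0,0],
    [0,0,0],
    [0,0,0],
    [0,0,0],
    [0,0,0],
  ],
  grip=[1,1,1,1,1,1,1,1],
)

```text
time: 7.9
ee_pos: [0.4885, 0.1519, 0.0412]
tool_rot: [[-0.952, 0.306, -0.0], [0.306, 0.952, -0.0], [0.0, -0.0, -1.0]]
wrist_force: [-2.4, -1.0, 0.4]
gripper_width: -0.0001
grasp_force: 0.8
```

carry_out(
  dp=[
    [-1,0,0],
    [-1,0,0],
    [-1,0,0],
    [-1,0,0],
    [-1,0,0],
    [0,0,0],
    [0,0,0],
    [0,0,0],
  ],
  rotation=[
    [0,0,0],
    [0,0,0],
    [0,0,0],
    [0,0,0],
    [0,0,0],
    [0,0,0],
    [0,0,0],
    [0,0,0],
  ],
  grip=[1,1,1,1,1,1,1,1],
)

```text
time: 8.7
ee_pos: [0.4937, 0.1507, 0.0415]
tool_rot: [[-0.952, 0.306, 0.001], [0.306, 0.952, 0.0], [-0.001, 0.001, -1.0]]
wrist_force: [-0.2, 0.1, -0.1]
gripper_width: -0.0002
grasp_force: 0.2
```

carry_out(
  dp=[
    [-1,0,0],
    [-1,0,0],
    [-1,0,0],
    [0,0,0],
    [-1,0,0],
    [0,0,0],
    [0,0,0],
    [0,0,0],
  ],
  rotation=[
    [0,0,0],
    [0,0,0],
    [0,0,0],
    [0,0,0],
    [0,0,0],
    [0,0,0],
    [0,0,0],
    [0,0,0],
  ],
  grip=[1,1,1,1,1,1,1,1],
)

```text
time: 9.5
ee_pos: [0.4959, 0.1499, 0.0413]
tool_rot: [[-0.952, 0.305, -0.001], [0.305, 0.952, 0.0], [0.001, -0.0, -1.0]]
wrist_force: [-6.9, 2.2, 6.2]
gripper_width: -0.0
grasp_force: 3.8
```

carry_out(
  dp=[
    [-1,0,0],
    [-1,0,0],
    [-1,0,0],
    [0,0,0],
    [0,0,0],
    [0,0,0],
    [0,0,0],
    [0,0,0],
  ],
  rotation=[
    [0,0,0],
    [0,0,0],
    [0,0,0],
    [0,0,0],
    [0,0,0],
    [0,0,0],
    [0,0,0],
    [0,0,0],
  ],
  grip=[1,1,1,1,1,1,1,1],
)

```text
time: 10.3
ee_pos: [0.496, 0.1498, 0.0413]
tool_rot: [[-0.953, 0.303, -0.005], [0.303, 0.953, 0.0], [0.005, -0.001, -1.0]]
wrist_force: [-17.4, 3.4, 13.8]
gripper_width: -0.0001
grasp_force: 9.1
```

carry_out(
  dp=[
    [10,0,0],
    [20,0,0],
    [15,0,0],
    [0,0,-40],
    [0,0,-40],
    [0,0,-40],
    [0,0,-40],
    [0,0,0],
  ],
  rotation=[
    [0,0,0],
    [0,0,0],
    [0,0,0],
    [0,0,0],
    [0,0,0],
    [0,0,0],
    [0,0,0],
    [0,0,0],
  ],
  grip=[1,1,1,1,1,1,1,1],
)

```text
time: 11.1
ee_pos: [0.4595, 0.1638, 0.2062]
tool_rot: [[-0.952, 0.306, 0.008], [0.306, 0.952, 0.002], [-0.007, 0.005, -1.0]]
wrist_force: [-0.0, 0.5, 0.1]
gripper_width: 0.0002
grasp_force: 0.0
```

Run:
```python
from h import *
s=state();print(s['time'],s['ee_pos'],np.round(s['tool_rot'],4),s['wrist_force'])
x,y,a=.60818,.1142,-.310
P=[(-108,30,58),(-108,-30,58),(70,72,87),(70,-72,87),(-56,-72,87),(-56,72,87),(27,41,87),(27,-41,87),(-27,-41,87),(-27,41,87)]
out=[]
for c in ['scene','top']:
    p=grab_frame(c);M=cam(p);im=p['image']
    U=proj(p,M,press(x,y,a,np.array(P)/1e3))
    o=(U.mean(0)-[50,50]).astype(int)
    im=cv2.resize(im[o[1]:o[1]+100,o[0]:o[0]+100],None,fx=4,fy=4,interpolation=cv2.INTER_CUBIC)
    for u in U: cv2.circle(im,tuple(int(v) for v in ((u-o+.5)*4)),4,(255,0,0),1)
    out.append(im)
cv2.imwrite('pics/e.png',np.hstack(out)[:,:,::-1])
```

```text
11.1 [0.45952154 0.16378459 0.20619157] [[-0.9519  0.3063  0.0084]
 [ 0.3064  0.9519  0.0022]
 [-0.0073  0.0047 -1.    ]] [-0.04922041  0.51698801  0.11571058]
```

View pics/e.png

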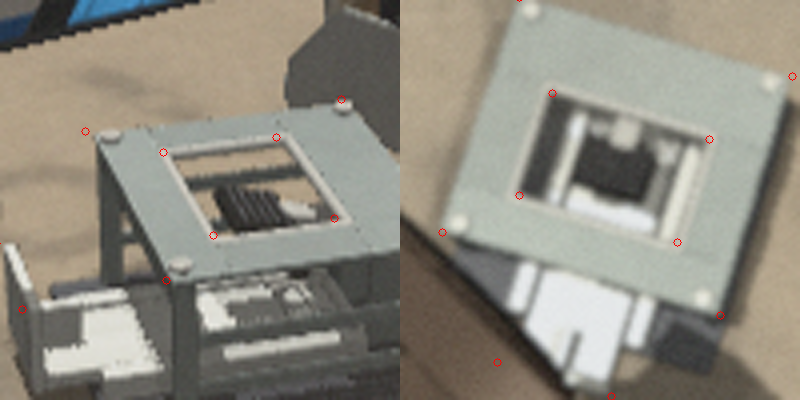

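carry_out(
  dp=[
    [-32,-1,0],
    [-32,0,0],
    [-32,0,0],
    [-32,0,0],
    [-28,0,0],
    [0,0,0],
    [0,0,0],
    [0,0,0],
  ],
  rotation=[
    [0,0,0],
    [0,0,0],
    [0,0,0],
    [0,0,0],
    [0,0,0],
    [0,0,0],
    [0,0,0],
    [0,0,0],
  ],
  grip=[1,1,1,1,1,1,1,1],
)

```text
time: 12.0
ee_pos: [0.604, 0.114, 0.2004]
tool_rot: [[-0.952, 0.305, -0.002], [0.305, 0.952, -0.0], [0.002, -0.001, -1.0]]
wrist_force: [0.1, -0.3, 1.8]
gripper_width: -0.0003
grasp_force: 0.0
```

Run:
```python
from h import *
s=state();print(s['time'],s['ee_pos'],np.round(s['tool_rot'],4),s['wrist_force'])
x,y,a=.60818,.1142,-.310
d=s['ee_pos']-np.array([x,y,0]);c,n=np.cos(a),np.sin(a);print('press',d[0]*c+d[1]*n,-d[0]*n+d[1]*c)
p=grab_frame('wrist');M=cam(p);im=p['image'].copy()
P=[(-108,30,58),(-108,-30,58),(70,72,87),(70,-72,87),(-56,-72,87),(-56,72,87),(27,41,87),(27,-41,87),(-27,-41,87),(-27,41,87)]
for u in proj(p,M,press(x,y,a,np.array(P)/1e3)):cv2.circle(im,tuple(int(v) for v in np.clip(u,-999,999)),4,(255,0,0),1)
cv2.imwrite('pics/f.png',im[:,:,::-1])
```

```text
12.0 [0.60395167 0.11400885 0.20041443] [[-9.524e-01  3.048e-01 -1.800e-03]
 [ 3.048e-01  9.524e-01 -3.000e-04]
 [ 1.600e-03 -8.000e-04 -1.000e+00]] [ 0.07396957 -0.29640844  1.76551168]
press -0.003968464942481618 -0.001471922499050036
```

View pics/f.png

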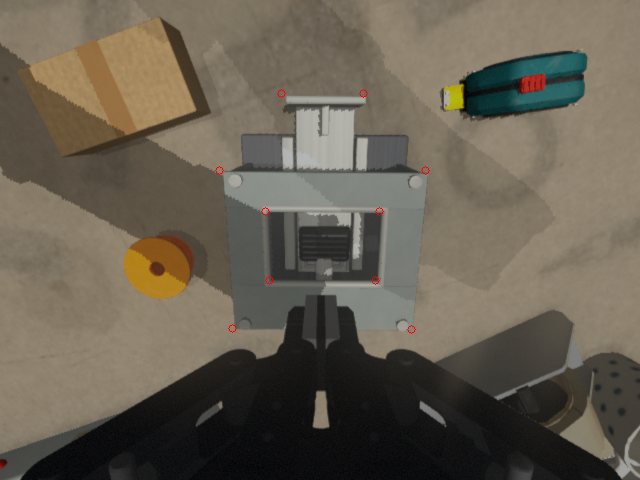

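The window's opening, at about (268–382, 212–283), lies 1–2 mm from the overlay. I'll correct for that and go down.

carry_out(
  dp=[
    [-5,3,0],
    [0,0,30],
    [0,0,30],
    [0,0,30],
    [0,0,15],
    [0,0,5],
    [0,0,4],
    [0,0,4],
  ],
  rotation=[
    [0,0,0],
    [0,0,0],
    [0,0,0],
    [0,0,0],
    [0,0,0],
    [0,0,0],
    [0,0,0],
    [0,0,0],
  ],
  grip=[1,1,1,1,1,1,1,1],
)

```text
time: 12.85
ee_pos: [0.6118, 0.1153, 0.0845]
tool_rot: [[-0.952, 0.306, 0.002], [0.306, 0.952, 0.001], [-0.002, 0.001, -1.0]]
wrist_force: [-1.3, 0.0, 3.7]
gripper_width: -0.0
grasp_force: 1.2
```

carry_out(
  dp=[
    [0,0,3],
    [0,0,3],
    [0,0,3],
    [0,0,3],
    [0,0,3],
    [0,0,2],
    [0,0,2],
    [0,0,0],
  ],
  rotation=[
    [0,0,0],
    [0,0,0],
    [0,0,0],
    [0,0,0],
    [0,0,0],
    [0,0,0],
    [0,0,0],
    [0,0,0],
  ],
  grip=[1,1,1,1,1,1,1,1],
)

```text
time: 13.65
ee_pos: [0.6111, 0.1146, 0.064]
tool_rot: [[-0.952, 0.306, -0.0], [0.306, 0.952, -0.0], [-0.0, -0.0, -1.0]]
wrist_force: [-0.5, 1.0, 0.8]
gripper_width: 0.0003
grasp_force: 0.3
```

carry_out(
  dp=[
    [0,0,1],
    [0,0,1],
    [0,0,1],
    [0,0,1],
    [0,0,1],
    [0,0,1],
    [0,0,0],
    [0,0,0],
  ],
  rotation=[
    [0,0,0],
    [0,0,0],
    [0,0,0],
    [0,0,0],
    [0,0,0],
    [0,0,0],
    [0,0,0],
    [0,0,0],
  ],
  grip=[1,1,1,1,1,1,1,1],
)

```text
time: 14.45
ee_pos: [0.6115, 0.1146, 0.061]
tool_rot: [[-0.952, 0.306, 0.002], [0.306, 0.952, -0.001], [-0.002, -0.0, -1.0]]
wrist_force: [-7.8, -3.7, 28.2]
gripper_width: -0.0002
grasp_force: 14.4
```

The paddle is hard on its stop: 28 N, with the tips at 53 mm. Drawing back out.

carry_out(
  dp=[
    [0,0,-10],
    [0,0,-20],
    [0,0,-30],
    [0,0,-40],
    [0,0,-40],
    [0,0,0],
    [5,0,0],
    [0,0,0],
  ],
  rotation=[
    [0,0,0],
    [0,0,0],
    [0,0,0],
    [0,0,0],
    [0,0,0],
    [0,0,0],
    [0,0,0],
    [0,0,0],
  ],
  grip=[1,1,1,1,1,1,1,1],
)

```text
time: 15.25
ee_pos: [0.605, 0.1159, 0.1971]
tool_rot: [[-0.952, 0.306, -0.002], [0.306, 0.952, -0.001], [0.002, -0.002, -1.0]]
wrist_force: [-0.1, 0.2, -1.0]
gripper_width: -0.0002
grasp_force: 0.0
```

Run:
```python
from h import *
s=state();print(s['time'],s['ee_pos'],s['wrist_force'])
p=grab_frame('wrist');cv2.imwrite('pics/g.png',p['image'][:,:,::-1])
```

```text
15.25 [0.60497868 0.11585713 0.19713176] [-0.07387761  0.244513   -1.04039997]
```

View pics/g.png

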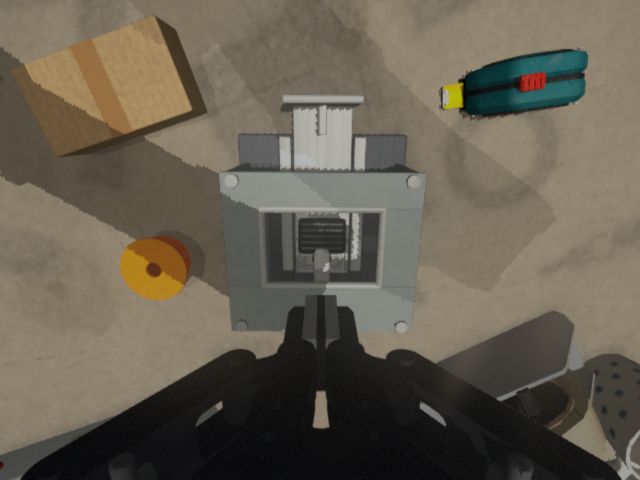

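The paddle, at about (322,236), now looks smaller and lower. The carriage plate at (322,99) is still home, and the neighbouring objects haven't moved.

```bash
python3 -c "
from workcell import *
print(sign_off())"
```

```text
the job is handed in; nothing more can be done
None
```

The carriage is home against its stop, the paddle is pressed fully down, and the arm is drawn out clear of the guard; the tape measure, spool and carton were not touched, and the job is handed in at about 15 s.

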